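Pull the heat-sink card from the card rack and present it for inspection

TASK

The plug-in card with the finned heat sink has to be looked over: swing the rack's hold-down bar well aside, then draw that card straight up out of its guides, leaving the other two cards seated. Turn it so that its component side faces up on a slant of about 45 degrees, and finish holding it still like that in the gripper, the whole card raised higher than the rack and clear of the grey enclosure that stands behind it; do not put it down or let go.

Things in the scene. Friction and masses are not known exactly. Their poses are not given: they have to be found in the camera images.
- rack: open aluminium card rack fixed to the table, 210 x 128 x 88 mm, with posts 10 x 18 mm, 126 mm high, at x = -92 and +92 mm. Origin under its middle, on the table; x along the row of slots, near to far end, y to the left. Slots at x = -46, 0, +46 mm: grooves 5.4 mm wide in both side plates, open at 88 mm height, and a connector trough below. The grey enclosure behind begins at world x = 0.74 m
- hold_bar (a joint): angle of the hold-down bar (rad): 0 = along the row, across the tops of all three cards, so none can come out; grows as its near end swings level to the rack's right (-y), to a stop at 1.92; from about 1.4 it is clear of a gripper at any slot. Light friction (about 0.5 N at the knob), it stays where it is left; starts between 0 and 0.12
- bar_pivot (a point): vertical pivot of the bar on the far post (rack x = +92 mm), at half the bar's thickness. The bar is 14 mm wide and 6 mm thick, its underside 126 mm above the table
- bar_knob (a point): middle of the upright round black knob on the bar's free end, 18 mm in diameter, from 132 to 158 mm above the table, 184 mm from the pivot; can be pinched from above
- card_sink: the card to take: board 110 mm wide, 2.4 mm thick, with a big finned aluminium heat sink (64 x 44 mm, 22 mm deep) and a grip strip on top. Origin: middle of its lower edge, 12 mm above the table when seated; x = out of its component side (seated: the rack's +x, away from the robot), y = width, z = up the card, 110 mm high. 0.11 to 0.22 kg. It may stand in any of the three slots
- card_sink_grip (a point): near the top of that card's grip strip, midway along it, 1.5 mm below the top edge. The strip is 12 mm thick (card x), 66 mm long (card y), 23 mm high, top edge 122 mm above the table when seated; components stay 30 mm or more below the top edge
- card_cans: another card of the same size and grip, with three round capacitor cans and no heat sink; to stay seated. Origin and axes as for card_sink
- card_chips: another card of the same size and grip, with flat chips only; to stay seated. Origin and axes as for card_sink. 34 mm are clear between the grip strips of neighbouring cards and 35 mm between an end card's strip and the post

How it is judged:
By the outcome, as a careful person would: the job done as asked, in the order asked, and still so for the second after the job is handed in, while the arm keeps its last pose, push and grip.
It also fails if it takes over 54 s, if anything falls off the work surface, if the arm or the gripper's body presses on something with over 40 N, if the wrist force passes 120 N, or if a joint passes its speed limit or range.

ROBOT

A 7-joint arm with a two-finger parallel gripper is mounted at the origin on a cart in front of the work surface, level with it; the furniture and walls round the work are solid. World frame = base frame: x ahead of the robot, y to its left, z up, the work surface at z = 0. Lengths are in m, angles in rad, forces in N, time in s.
With the tool pointing down it reaches from about 0.425 to 0.95 m from the base axis. Payload 4.7 kg.
Tool frame: the origin (TCP) lies on the centre line of the jaws, within the pads' length; the fingertips stand 25 mm ahead of it and the grasp point (between the pads) lies 6 mm ahead of it; z points along the fingers, y is the line along which they close (so a half turn about z gives the same grasp; the last joint's range is limited). The gripper opens to 85 mm and grips with 20 to 120 N. Pads are 22 mm wide; open, the fingers measure 114 mm over their backs; the gripper's body (76 mm by 85 mm) begins 54 mm behind the grasp point. The pads swing forward as they close: fully open they stand 13 mm farther back than shut.
Start: joints at [-0.029, 0.469, -0.049, 1.532, 0.024, 1.141, -0.082], TCP at [0.675, 0, 0.256] pointing down, gripper open.
Joint ranges: [-2.59, 2.59], [-0.33, 1.99], [-1.39, 1.29], [0.1, 2.45], [-1.04, 4.18], [0.21, 1.99], [-2.66, 2.66]. Speed limits (rad/s): [2.57, 2.57, 3.14, 3.14, 3.14, 3.14, 3.14].

INTERFACE

Orientations are given as a unit quaternion [w, x, y, z].
In Python, from plant import env gives the robot as it stands.
- The arm moves only by the tool step_arm, never from a script. Its argument "commands" is text: rows parted by semicolons, each of 4 numbers parted by spaces: the shift along the tool's x, y, z each as a share of 0.1 m, from -1 to 1, then the turn about the tool's z as a share of 30 degrees, from -1 to 1. In form: dx dy dz spin; .... A call has 1 to 20 rows; each row is the pose to reach, as a shift and turn from the pose commanded when the call began, along the tool's axes at that moment; what a row does not reach only later rows make up. A row lasts 1/8 s, in which the tool goes at most 62.5 mm and 10.7 degrees, less where a joint would pass 70% of its speed; a pose out of reach is approached as far as the arm can. A call with a number of a shift or a turn outside -1 to 1 is refused whole. A call with a gripper value outside its range is refused whole. "claw" is the opening, from -1 (shut) to 1 (fully open), set as the call begins (left out, the last holds). The fingers move at their own pace and stop on an object; "newtons" is the grip in N (left out, the last holds). Time passes only in rows, so rows that repeat a pose let the fingers close. It gives the time, the measured TCP pose, the force, the opening and the grip force at its end, in the units of the state.
- env.get_obs(): the state, without advancing time (a new reading comes with each control period).
- env.grab_frame(name): name is "scene" or "side" or "wrist"; returns the picture (420x560x3 uint8, red, green, blue); there is no depth.
- env.camera_params(name): a dict with "fovy" (degrees; the focal length in pixels is half the picture's height over the tangent of half this angle, whatever the lens; pixels are square), "cx", "cy" (the principal point, pixels), "k1" (the pictures are not rectified: a ray, as slopes to the right and down, at radius r is drawn at 1 + k1 r^2 times it, then the intrinsics apply), "position" and "rotation" of the camera in the world. Camera axes: x right, y up, looking along -z (the intrinsics and any distortion apply to the point x, -y, -z); pixel columns grow to the right and rows downward; lengths in m; the calibration is good to about 2 mm. A picture is of the moment at which its call begins: read the wrist's pose just before it. camera_params takes no time and is no camera call; for the wrist camera it gives the pose at the moment of the call.
- env.job_done(): hands the job in; it is judged then, once.
The state is a dict: "t": time; "joint_positions": joint angles; "joint_velocities": joint speeds; "tau": joint torques, N m; "eef_pos": TCP position; "tcp_rot": TCP orientation; "wrist_force": force on the tool from outside, world axes, zero at the start; "moment": the same for the moment, N m; "width": finger opening in m; "finger_force": force on a finger pad.
Only numpy, scipy, OpenCV 4.12 (cv2) and the standard library are available. Lean on these libraries where they do the work, as an engineer would, in place of code of your own. Each camera call takes 0.05 s, during which the arm holds its last target. There are 200 camera calls.

## Working session

There is one attempt and no reset: what is moved stays moved. The work goes in short steps, Python scripts to look and compute and a tool call to move; the robot and the scene stay as the last step left them, time stands still between calls to the robot, and variables do not carry over. Pictures are saved under pics/ and viewed, at most 13 in all, crops included, and the job is handed in when it is done.

Besides the shell and the picture viewer there is one more tool, called in YAML: its name, and indented under it one key for each argument. step_arm: Moves the arm, as the interface text tells. Shift numbers are shares of 0.1 m and turn numbers shares of 30 degrees, none past 1 either way. Its arguments: {"type":"object","properties":{"commands":{"type":"string"},"claw":{"type":"number"},"newtons":{"type":"number"}},"required":["commands"]}

```bash
mkdir -p pics; ls; cat > h.py <<'E'
import numpy as np, cv2
from scipy.spatial.transform import Rotation as R
from plant import env
def snap(n,f):
    p=env.camera_params(n); im=env.grab_frame(n); cv2.imwrite('pics/'+f,im[:,:,::-1]); return p
def K(p):
    f=210/np.tan(np.radians(p['fovy'])/2); return np.array([[f,0,p['cx']],[0,f,p['cy']],[0,0,1.]]),np.array([p['k1'],0,0,0,0.])
def rot(p):
    r=np.array(p['rotation'],float)
    return r if r.shape==(3,3) else R.from_quat(np.roll(r.ravel(),-1)).as_matrix()
def ray(p,uv):
    k,d=K(p); s=cv2.undistortPoints(np.array([[uv]],float),k,d)[0,0]
    return np.array(p['position'],float), rot(p)@np.array([s[0],-s[1],-1])
def atz(p,uv,z):
    o,d=ray(p,uv); return o+d*(z-o[2])/d[2]
def proj(p,X):
    k,d=K(p); c=(np.atleast_2d(X)-np.array(p['position']))@rot(p); c=c*[1,-1,-1]
    return cv2.projectPoints(c,np.zeros(3),np.zeros(3),k,d)[0][:,0]
E
python3 - <<'E'
from h import *
import json
ps={}
for n in ['scene','side','wrist']:
    p=snap(n,n+'0.png'); print(n,p)
o=env.get_obs(); print(o)
a=[cv2.imread(f'pics/{n}0.png') for n in ['scene','side']]
E
```

```text
pics
scene {'fovy': 50.35217595894224, 'cx': 279.5489530916989, 'cy': 204.8157726981317, 'k1': 0.009455375800149959, 'position': array([0.21264758, 0.64266299, 0.73130501]), 'rotation': array([-0.285346  , -0.11657835,  0.35682225,  0.88185318])}
side {'fovy': 51.769943842685, 'cx': 280.8018241833955, 'cy': 205.71688406830532, 'k1': 0.01489305300870818, 'position': array([ 0.29542619, -0.54722304,  0.46143428]), 'rotation': array([ 0.82285096,  0.54015851, -0.10294229, -0.14334562])}
wrist {'fovy': 71.08434759947328, 'cx': 280.43264539966776, 'cy': 207.00521431053508, 'k1': 0.016276503827518902, 'position': array([0.6744013 , 0.06820384, 0.37255183]), 'rotation': array([ 9.90931156e-01, -1.34366146e-01,  1.03599245e-03,  3.29875987e-04])}
{'t': 0.15, 'joint_positions': array([-0.02889668,  0.46927573, -0.04858259,  1.53342433,  0.0240902 ,
        1.14099611, -0.08225744]), 'joint_velocities': array([ 0.00065491, -0.00327993,  0.00121697, -0.00545435,  0.0028331 ,
        0.00131289, -0.0005515 ]), 'tau': array([ 3.33697863e-04, -5.10767841e+01, -4.67274967e-02, -2.37979531e+01,
        1.07760131e-02,  5.44104041e-03, -2.80327527e-05]), 'eef_pos': array([6.74589771e-01, 1.20683117e-05, 2.55487201e-01]), 'tcp_rot': array([-5.21006053e-04,  7.07088956e-01,  7.07124198e-01, -5.52347993e-04]), 'wrist_force': array([-0.09546556, -0.07170542, -0.86545101]), 'moment': array([-0.02728468,  0.02618701, -0.02683389]), 'finger_force': 0.0, 'width': 0.08538613329313499}
```

View pics/scene0.png

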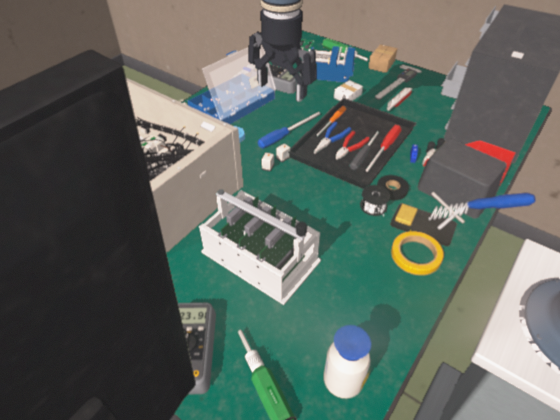

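View pics/wrist0.png

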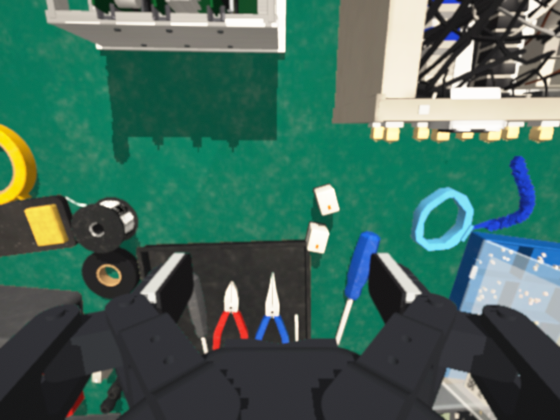

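View pics/side0.png

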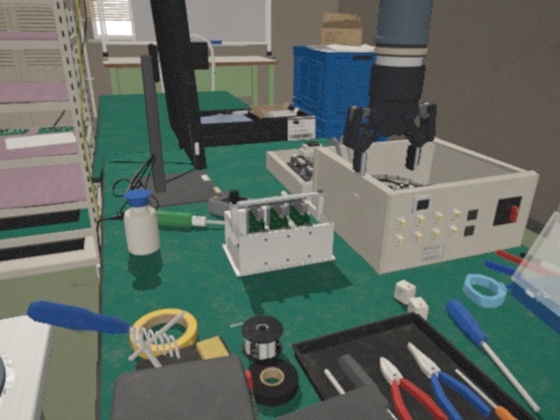

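View crops.

The scene view shows the rack around (260,240), with the knob near (301,230) and the far post near (222,197). The enclosure is to its left. I'll zoom in.

```bash
python3 - <<'E'
from h import *
a=cv2.imread('pics/scene0.png')[180:300,190:330]; b=cv2.imread('pics/side0.png')[180:280,215:345]
a=cv2.resize(a,None,fx=400/140,fy=400/140,interpolation=cv2.INTER_CUBIC);b=cv2.resize(b,(400,308),interpolation=cv2.INTER_CUBIC)
c=np.zeros((400,800,3),np.uint8);c[:a.shape[0],:400]=a;c[:308,400:]=b
cv2.imwrite('pics/crop.png',c)
ps,pd=env.camera_params('scene'),env.camera_params('side')
print(atz(ps,(301,230),.158),atz(ps,(301,230),.145),atz(ps,(222,197),.13))
E
```

```text
[0.47502879 0.22025176 0.158     ] [0.48097842 0.21067336 0.145     ] [0.65647115 0.21882598 0.13      ]
```

View pics/crop.png

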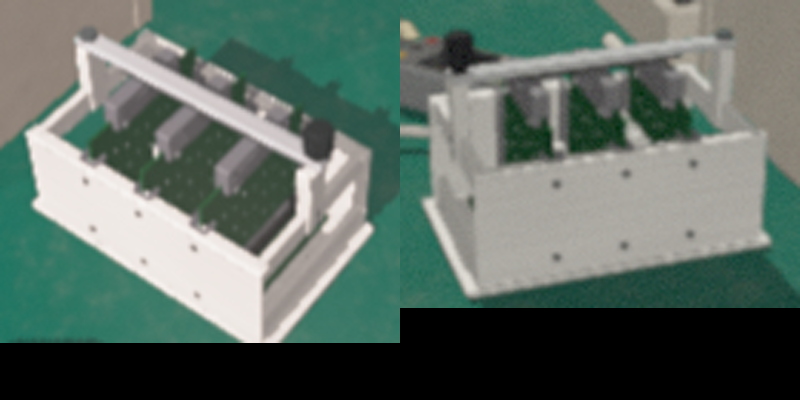

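Crop: three cards, and their component sides face away from both fixed cameras. I need the wrist view from above, so I'm moving over the rack.

step_arm:
  commands: "0.3 -0.3 -0.2 0; 0.6 -0.6 -0.4 0; 1 -1 -0.7 0; 1 -1 -0.7 0; 1 -1 -0.7 0;1 -1 -0.7 0"

```text
t: 0.9
eef_pos: [0.5754, 0.0983, 0.3251]
tcp_rot: [-0.0, 0.708, 0.706, -0.001]
wrist_force: [-0.8, -1.6, -0.6]
width: 0.085
finger_force: 0.0
```

```bash
python3 - <<'E'
from h import *
import pickle
p=snap('wrist','w1.png');o=env.get_obs(); pickle.dump(p,open('w1.pkl','wb'));print(o['t'],o['eef_pos'],p['position'])
E
```

```text
0.95 [0.575417   0.09847619 0.32510828] [0.57543343 0.16667178 0.44229392]
```

View pics/w1.png

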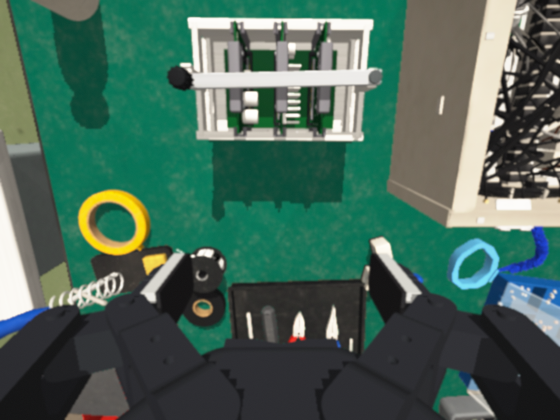

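The wrist view shows the cans card in the near slot, the finned sink card in the middle slot (strip about (281,83), fins about x=293), and chips in the far slot. The knob top is at (180,78) and the pivot cap at (374,77). Next I'll measure and check with an enlarged crop.

```bash
python3 - <<'E'
from h import *
import pickle
p=pickle.load(open('w1.pkl','rb'))
for n,uv,z in [('knob',(180,78),.158),('piv',(374,77),.135),('s-46',(235,83),.122),('s0',(281,83),.122),('s46',(325,83),.122)]: print(n,atz(p,uv,z))
im=cv2.imread('pics/w1.png')[10:150,160:390]
cv2.imwrite('pics/w1c.png',cv2.resize(im,None,fx=3.4,fy=3.4,interpolation=cv2.INTER_CUBIC))
E
```

```text
knob [0.48544042 0.20730788 0.158     ]
piv [0.66490522 0.21104914 0.135     ]
s-46 [0.5290202  0.20785204 0.122     ]
s0 [0.57546409 0.20778368 0.122     ]
s46 [0.61986384 0.20763288 0.122     ]
```

View pics/w1c.png

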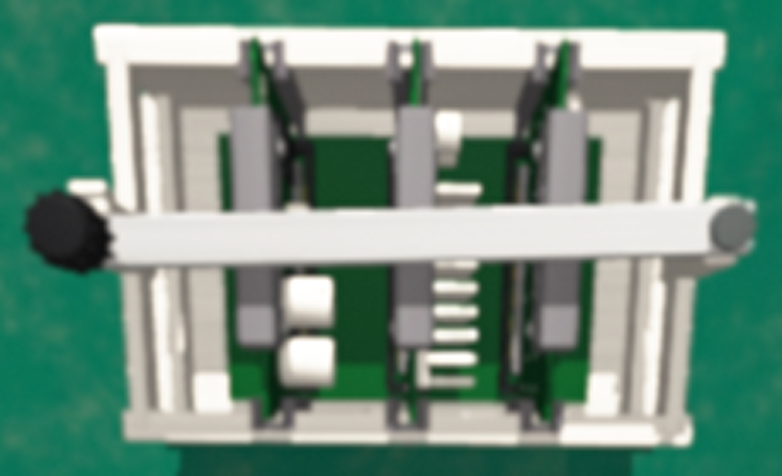

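```bash
python3 - <<'E'
from h import *
import pickle
p=pickle.load(open('w1.pkl','rb'))
f=lambda x,y:(160+x/3.4-.35,10+y/3.4-.35)
for n,uv,z in [('knob',(58,228),.158),('piv',(733,228),.137),('s-46a',(253,107),.122),('s-46b',(255,305),.122),('s0a',(414,107),.122),('s0b',(413,305),.122),('s46a',(567,107),.122),('s46b',(560,305),.122),('c1',(97,45),.088),('c2',(725,48),.088),('c3',(128,425),.088),('c4',(692,430),.088)]: print(n,atz(p,f(*uv),z).round(4))
# scene cross-check of middle strip using projection
ps=env.camera_params('scene')
print(proj(ps,[[.484,.208,.158],[.667,.211,.137]]))
E
```

```text
knob [0.4826 0.2084 0.158 ]
piv [0.6655 0.211  0.137 ]
s-46a [0.5298 0.2455 0.122 ]
s-46b [0.528  0.1924 0.122 ]
s0a [0.5759 0.2454 0.122 ]
s0b [0.5756 0.1923 0.122 ]
s46a [0.6197 0.2452 0.122 ]
s46b [0.6198 0.1922 0.122 ]
c1 [0.4773 0.271  0.088 ]
c2 [0.6728 0.2696 0.088 ]
c3 [0.4775 0.1564 0.088 ]
c4 [0.6715 0.1543 0.088 ]
[[300.65702002 223.30397525]
 [220.18304544 189.79983894]]
```

step_arm:
  commands: "0.3 -0.3 0.2 0; 0.6 -0.6 0.5 0; 0.9 -0.9 0.8 0; 1 -0.92 1 0; 1 -0.92 1 0; 1 -0.92 1 0"
  claw: 0
  newtons: 20

```text
t: 1.7
eef_pos: [0.4843, 0.199, 0.2267]
tcp_rot: [0.0, 0.708, 0.706, 0.0]
wrist_force: [1.0, -0.7, 1.1]
width: 0.0427
finger_force: 0.0
```

step_arm:
  commands: "0.1 0 0.2 0; 0.1 0 0.4 0; 0.1 0 0.62 0; 0.1 0 0.62 0; 0.1 0 0.62 0"

```text
t: 2.33
eef_pos: [0.4842, 0.2098, 0.1656]
tcp_rot: [0.0, 0.708, 0.707, 0.001]
wrist_force: [0.0, 0.1, 0.2]
width: 0.0426
finger_force: 0.0
```

step_arm:
  commands: "0 0 0.03 0; 0 0 0.03 0; 0 0 0.03 0; 0 0 0.03 0; 0 0 0.03 0; 0 0 0.03 0"
  claw: -1

```text
t: 3.08
eef_pos: [0.4826, 0.2102, 0.162]
tcp_rot: [-0.0, 0.707, 0.707, -0.0]
wrist_force: [-4.0, -1.0, 6.3]
width: 0.0171
finger_force: 20.5
```

step_arm:
  commands: "-0.08 0 0 0; -0.17 0.01 0 0; -0.26 0.02 0 0; -0.35 0.04 0 0; -0.44 0.06 0 0; -0.53 0.08 0 0; -0.62 0.11 0 0; -0.70 0.145 0 0; -0.79 0.18 0 0; -0.87 0.225 0 0; -0.95 0.27 0 0; -0.95 0.27 0 0"

```text
t: 4.58
eef_pos: [0.5095, 0.1128, 0.1619]
tcp_rot: [0.0, 0.708, 0.707, -0.001]
wrist_force: [-5.1, -2.1, 9.0]
width: 0.0169
finger_force: 20.8
```

step_arm:
  commands: "-0.07 0.05 0 0; -0.145 0.1 0 0; -0.215 0.16 0 0; -0.285 0.22 0 0; -0.35 0.28 0 0; -0.41 0.35 0 0; -0.53 0.49 0 0; -0.63 0.65 0 0; -0.71 0.81 0 0; -0.78 0.98 0 0; -0.78 0.98 0 0"

```text
t: 5.95
eef_pos: [0.609, 0.0316, 0.1615]
tcp_rot: [0.002, 0.708, 0.706, -0.002]
wrist_force: [-2.8, -6.2, 4.7]
width: 0.0169
finger_force: 20.8
```

step_arm:
  commands: "-0.01 0.09 0 0; -0.03 0.18 0 0; -0.05 0.27 0 0; -0.06 0.36 0 0; -0.065 0.45 0 0; -0.065 0.54 0 0; -0.06 0.63 0 0; -0.06 0.63 0 0"

```text
t: 6.95
eef_pos: [0.6725, 0.0256, 0.1616]
tcp_rot: [0.003, 0.708, 0.706, -0.001]
wrist_force: [0.7, -6.4, 2.0]
width: 0.0172
finger_force: 20.6
```

step_arm:
  commands: "0 0 0 0; 0 0 0 0; 0 0 0 0; 0 0 0 0; 0 0 -0.4 0; 0 0 -0.8 0; 0 0 -1 0; 0 0 -1 0; 0 0 -1 0"
  claw: 0

```text
t: 8.07
eef_pos: [0.6703, 0.0311, 0.26]
tcp_rot: [-0.001, 0.707, 0.707, -0.001]
wrist_force: [0.4, -0.7, 0.0]
width: 0.0427
finger_force: 0.0
```

step_arm:
  commands: "0.3 -0.3 0 0.35; 0.6 -0.6 0 0.7; 1 -0.95 0 1; 1 -0.95 0 1; 1 -0.95 0 1"
  claw: 1

```text
t: 8.7
eef_pos: [0.5758, 0.1306, 0.2603]
tcp_rot: [0.0, 0.866, 0.5, -0.001]
wrist_force: [-0.3, -0.4, 0.6]
width: 0.0854
finger_force: 0.0
```

step_arm:
  commands: "0 0 0 0.35; 0 0 0 0.7; 0 0 0 1; 0 0 0 1; 0 0 0 1"

```text
t: 9.32
eef_pos: [0.5764, 0.1302, 0.2609]
tcp_rot: [0.0, 0.966, 0.259, -0.0]
wrist_force: [0.3, -1.2, -0.0]
width: 0.0852
finger_force: 0.0
```

step_arm:
  commands: "0 0 0 0.35; 0 0 0 0.7; 0 0 0 1; 0 0 0 1; 0 0 0 1"

```text
t: 9.95
eef_pos: [0.5761, 0.1309, 0.2612]
tcp_rot: [-0.0, 1.0, 0.001, -0.0]
wrist_force: [-0.7, -0.4, -0.2]
width: 0.0851
finger_force: 0.0
```

```bash
python3 - <<'E'
from h import *
import pickle
p=snap('wrist','w2.png');o=env.get_obs(); pickle.dump(p,open('w2.pkl','wb'));print(o['t'],o['eef_pos'],o['tcp_rot'],o['joint_positions'].round(2),p['position'])
E
```

```text
10.0 [0.57607883 0.13092383 0.26129155] [-4.67216309e-05  9.99999442e-01  1.05502933e-03  8.42561394e-06] [-0.42  0.33  0.17  1.74 -0.06  1.08 -1.81] [0.64334675 0.13168105 0.378452  ]
```

View pics/w2.png

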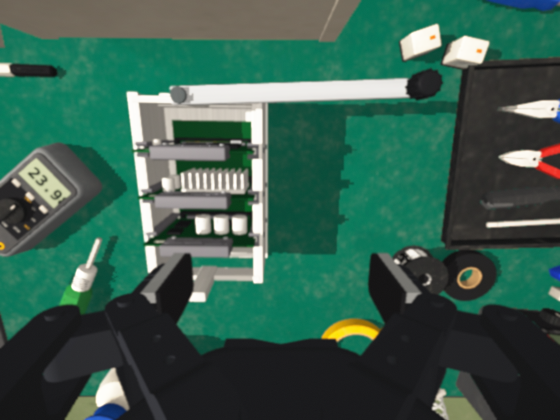

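The wrist view shows the bar swung aside and the middle card with fins. Its strip runs (155,201) to (230,202).

```bash
python3 - <<'E'
from h import *
import pickle
p=pickle.load(open('w2.pkl','rb'))
for uv in [(155,198),(230,198),(155,204),(230,204)]: print(atz(p,uv,.122).round(4))
# local fit of strip-coloured mask
im=cv2.imread('pics/w2.png')[185:215,135:270]; print(im[5:27:2,60].tolist())
print(im[16,5:120:5].tolist())
E
```

```text
[0.5802 0.244  0.122 ]
[0.5804 0.177  0.122 ]
[0.5746 0.2447 0.122 ]
[0.5748 0.1772 0.122 ]
[[172, 184, 189], [107, 111, 115], [90, 89, 92], [115, 115, 119], [156, 156, 162], [162, 162, 168], [161, 160, 166], [158, 157, 163], [154, 153, 158], [100, 105, 102], [27, 46, 20]]
[[226, 237, 236], [127, 126, 131], [123, 123, 127], [144, 144, 150], [164, 163, 169], [165, 164, 170], [164, 164, 171], [163, 162, 169], [164, 163, 169], [163, 163, 170], [163, 161, 167], [161, 161, 167], [162, 159, 167], [161, 160, 165], [161, 160, 166], [160, 159, 164], [159, 157, 164], [145, 143, 150], [49, 57, 48], [26, 59, 11], [26, 57, 13], [32, 79, 12], [79, 93, 77]]
```

step_arm:
  commands: "0 -0.3 0.2 0; 0 -0.6 0.4 0; 0 -0.8 0.7 0; 0 -0.8 0.7 0; 0 -0.8 0.7 0"

```text
t: 10.62
eef_pos: [0.5768, 0.2098, 0.1923]
tcp_rot: [0.0, 1.0, -0.0, 0.001]
wrist_force: [0.5, 0.5, 0.8]
width: 0.0855
finger_force: 0.0
```

step_arm:
  commands: "0 0 0.15 0; 0 0 0.3 0; 0 0 0.45 0; 0 0 0.55 0; 0 0 0.62 0; 0 0 0.65 0; 0 0 0.65 0"

```text
t: 11.5
eef_pos: [0.5761, 0.2111, 0.1264]
tcp_rot: [-0.0, 1.0, 0.0, 0.0]
wrist_force: [-1.0, 0.1, -0.0]
width: 0.0855
finger_force: 0.0
```

step_arm:
  commands: "0 0 0.03 0; 0 0 0.03 0; 0 0 0.03 0"

```text
t: 11.88
eef_pos: [0.5761, 0.2111, 0.1235]
tcp_rot: [-0.0, 1.0, 0.0, 0.0]
wrist_force: [0.8, -0.7, -0.1]
width: 0.0857
finger_force: 0.0
```

step_arm:
  commands: "0 0 0 0; 0 0 0 0; 0 0 0 0; 0 0 0 0; 0 0 0 0"
  claw: -1
  newtons: 70

```text
t: 12.5
eef_pos: [0.5766, 0.212, 0.1258]
tcp_rot: [-0.001, 1.0, 0.0, 0.001]
wrist_force: [-3.3, -0.7, 11.5]
width: 0.0644
finger_force: 86.2
```

step_arm:
  commands: "0 0 -0.05 0; 0 0 -0.1 0; 0 0 -0.15 0; 0 0 -0.2 0; 0 0 -0.28 0; 0 0 -0.36 0; 0 0 -0.45 0; 0 0 -0.55 0; 0 0 -0.65 0; 0 0 -0.75 0; 0 0 -0.85 0; 0 0 -0.95 0; 0 0 -0.95 0"

```text
t: 14.12
eef_pos: [0.5765, 0.2112, 0.2194]
tcp_rot: [-0.0, 1.0, -0.0, 0.001]
wrist_force: [0.2, 0.5, -0.5]
width: 0.0641
finger_force: 85.6
```

step_arm:
  commands: "0 0 -0.15 0; 0 0 -0.3 0; 0 0 -0.45 0; 0 0 -0.6 0; 0 0 -0.7 0; 0 0 -0.7 0"

```text
t: 14.88
eef_pos: [0.5764, 0.2112, 0.2894]
tcp_rot: [-0.0, 1.0, 0.0, 0.001]
wrist_force: [0.1, -0.2, -1.3]
width: 0.064
finger_force: 85.8
```

```bash
python3 - <<'E'
from h import *
snap('side','s3.png');snap('scene','c3.png');o=env.get_obs();print(o['t'],o['eef_pos'],o['wrist_force'])
a=cv2.imread('pics/s3.png')[60:280,190:390]; b=cv2.imread('pics/c3.png')[80:300,170:370]
cv2.imwrite('pics/m3.png',cv2.resize(np.hstack([a,b]),None,fx=2,fy=2,interpolation=cv2.INTER_CUBIC))
E
```

```text
14.975 [0.57572844 0.21098073 0.28794533] [ 0.54817714  0.3110864  -2.4932096 ]
```

View pics/m3.png

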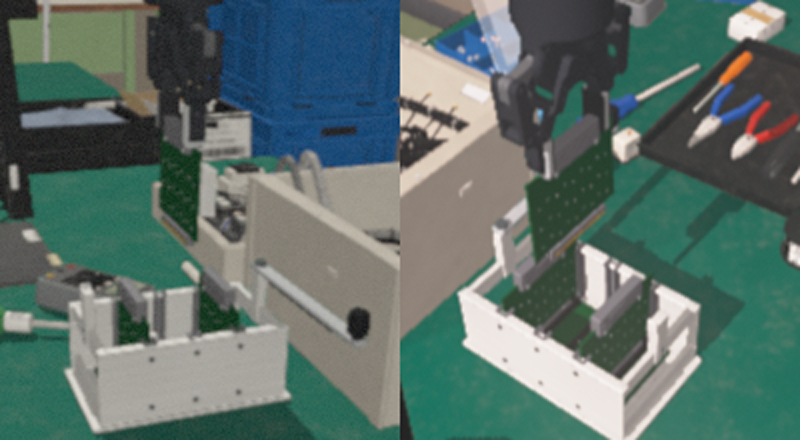

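The sink card is out and the other two cards are still seated. The gripper can only spin about its own vertical axis, so the tilt has to come from pivoting the card in the pinch. I'll turn it half round and push its back against the near post's top edge.

step_arm:
  commands: "-0.2 0 0 -0.15; -0.45 0 0 -0.4; -0.7 0 0 -0.65; -0.9 0 0 -0.85; -1 0 0 -1; -1 0 0 -1; -1 0 0 -1"

```text
t: 15.85
eef_pos: [0.4764, 0.2109, 0.288]
tcp_rot: [0.0, 0.966, 0.258, -0.0]
wrist_force: [1.1, -0.9, -0.9]
width: 0.064
finger_force: 85.8
```

step_arm:
  commands: "0 0 0 -0.25; 0 0 0 -0.5; 0 0 0 -0.75; 0 0 0 -1; 0 0 0 -1"

```text
t: 16.48
eef_pos: [0.4765, 0.2109, 0.288]
tcp_rot: [-0.0, 0.867, 0.499, -0.0]
wrist_force: [0.1, -0.0, -1.5]
width: 0.0637
finger_force: 85.8
```

step_arm:
  commands: "0 0 0 -0.25; 0 0 0 -0.5; 0 0 0 -0.75; 0 0 0 -1; 0 0 0 -1"

```text
t: 17.1
eef_pos: [0.4763, 0.2109, 0.2882]
tcp_rot: [-0.0, 0.709, 0.706, -0.0]
wrist_force: [0.4, 0.3, -2.1]
width: 0.0639
finger_force: 85.8
```

step_arm:
  commands: "0 0 0 -0.25; 0 0 0 -0.5; 0 0 0 -0.75; 0 0 0 -1; 0 0 0 -1"

```text
t: 17.73
eef_pos: [0.4762, 0.211, 0.2882]
tcp_rot: [-0.0, 0.502, 0.865, 0.0]
wrist_force: [-0.2, -0.3, -0.8]
width: 0.0642
finger_force: 85.8
```

step_arm:
  commands: "0 0 0 -0.25; 0 0 0 -0.5; 0 0 0 -0.75; 0 0 0 -1; 0 0 0 -1"

```text
t: 18.35
eef_pos: [0.4761, 0.211, 0.2883]
tcp_rot: [0.0, 0.261, 0.965, 0.0]
wrist_force: [-0.0, -0.2, -1.6]
width: 0.0639
finger_force: 85.8
```

step_arm:
  commands: "0 0 0 -0.25; 0 0 0 -0.5; 0 0 0 -0.75; 0 0 0 -1; 0 0 0 -1"

```text
t: 18.98
eef_pos: [0.4761, 0.211, 0.2883]
tcp_rot: [-0.0, 0.003, 1.0, 0.0]
wrist_force: [0.1, 0.2, -0.5]
width: 0.0642
finger_force: 85.8
```

```bash
python3 - <<'E'
from h import *
o=env.get_obs();print(o['t'],o['eef_pos'],o['tcp_rot'],o['joint_positions'].round(2))
E
```

```text
18.975 [0.47608739 0.21096286 0.28828163] [-1.93968746e-06  2.66057505e-03  9.99996460e-01  2.49437975e-05] [-0.26  0.2  -0.28  1.84  0.06  1.1   1.01]
```

step_arm:
  commands: "0.1 0 0 0; 0.22 0 0 0; 0.22 0 0.15 0; 0.22 0 0.3 0; 0.22 0 0.45 0; 0.22 0 0.6 0; 0.22 0 0.72 0; 0.22 0 0.72 0"

```text
t: 19.98
eef_pos: [0.4535, 0.2107, 0.2151]
tcp_rot: [-0.001, -0.0, 1.0, -0.0]
wrist_force: [0.3, -0.0, -0.4]
width: 0.0637
finger_force: 85.8
```

step_arm:
  commands: "-0.04 0 0 0; -0.08 0 0 0; -0.12 0 0 0; -0.16 0 0 0; -0.2 0 0 0; -0.24 0 0 0; -0.24 0 0 0"
  newtons: 35

```text
t: 20.85
eef_pos: [0.4763, 0.2111, 0.216]
tcp_rot: [-0.002, -0.0, 1.0, -0.0]
wrist_force: [-6.8, -0.9, 2.9]
width: 0.0639
finger_force: 86.4
```

step_arm:
  commands: "-0.04 0 0 0; -0.08 0 0 0; -0.12 0 0.01 0; -0.16 0 0.015 0; -0.2 0 0.025 0; -0.24 0 0.035 0; -0.29 0 0.05 0; -0.29 0 0.05 0"

```text
t: 21.85
eef_pos: [0.5042, 0.2113, 0.2109]
tcp_rot: [-0.004, -0.0, 1.0, -0.001]
wrist_force: [-7.4, 0.0, 5.3]
width: 0.064
finger_force: 82.9
```

```bash
python3 - <<'E'
from h import *
snap('side','s4.png');snap('scene','c4.png');o=env.get_obs();print(o['t'],o['eef_pos'],o['wrist_force'],o['moment'])
a=cv2.imread('pics/s4.png')[60:280,190:390]; b=cv2.imread('pics/c4.png')[80:300,190:390]
cv2.imwrite('pics/m4.png',cv2.resize(np.hstack([a,b]),None,fx=2,fy=2,interpolation=cv2.INTER_CUBIC))
E
```

```text
21.95 [0.50408655 0.21132157 0.21098223] [-7.67076181 -0.86100454  4.72016032] [-0.06562173  2.41944404  0.00463068]
```

View pics/m4.png

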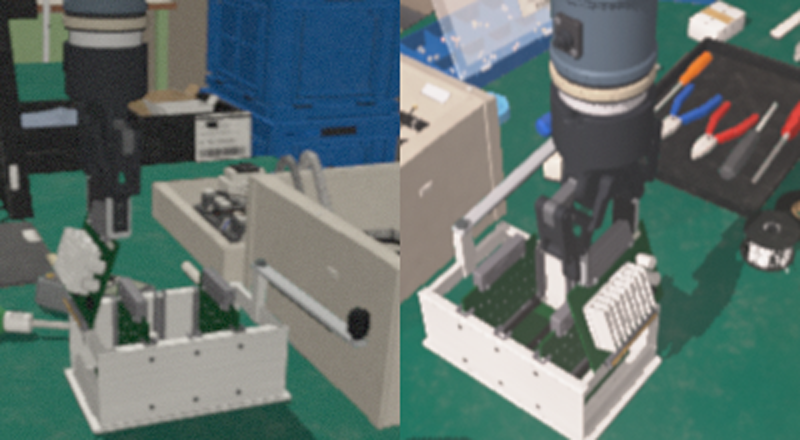

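The card is pivoting as planned, about 19° so far. The sink faces the robot and its back is on the near post. I'm continuing to about 46°.

step_arm:
  commands: "-0.04 0 0.015 0; -0.08 0 0.03 0; -0.12 0 0.045 0; -0.16 0 0.065 0; -0.2 0 0.09 0; -0.24 0 0.12 0; -0.28 0 0.155 0; -0.32 0 0.19 0; -0.355 0 0.215 0; -0.355 0 0.215 0"

```text
t: 23.2
eef_pos: [0.5414, 0.2114, 0.1893]
tcp_rot: [-0.001, -0.0, 1.0, -0.0]
wrist_force: [-5.3, 0.3, 2.4]
width: 0.064
finger_force: 70.7
```

```bash
python3 - <<'E'
from h import *
snap('side','s5.png');snap('scene','c5.png');o=env.get_obs();print(o['t'],o['eef_pos'],o['wrist_force'],o['moment'])
a=cv2.imread('pics/s5.png')[100:280,200:360]; b=cv2.imread('pics/c5.png')[120:300,220:380]
cv2.imwrite('pics/m5.png',cv2.resize(np.hstack([a,b]),None,fx=2.5,fy=2.5,interpolation=cv2.INTER_CUBIC))
E
```

```text
23.3 [0.54129073 0.21139093 0.18942016] [-5.31139213  0.71401111  2.47483358] [ 0.14732302  1.60198668 -0.01922947]
```

View pics/m5.png

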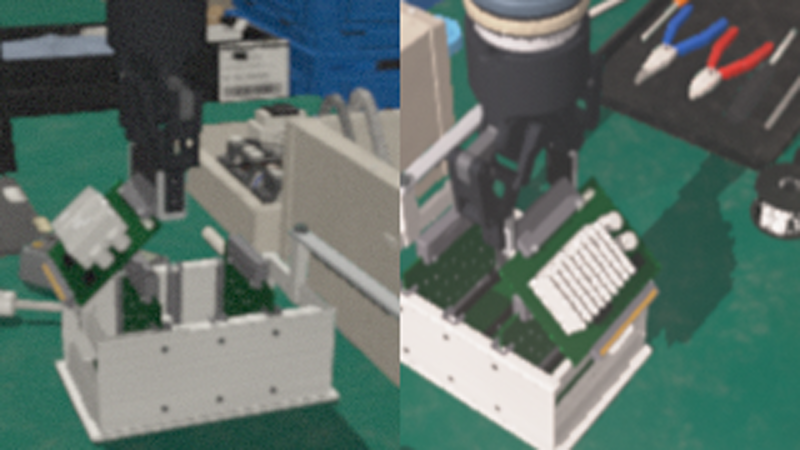

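step_arm:
  commands: "0 0 0 0; 0 0 0 0; 0 0 0 0; 0 0 0 0; 0 0 -0.1 0; 0 0 -0.25 0; 0 0 -0.4 0; 0 0 -0.55 0; 0 0 -0.7 0; 0 0 -0.85 0; 0 0 -1 0; 0 0 -1 0"
  newtons: 110

```text
t: 24.8
eef_pos: [0.5432, 0.2114, 0.2914]
tcp_rot: [0.001, -0.0, 1.0, 0.001]
wrist_force: [0.7, 0.5, -2.0]
width: 0.0623
finger_force: 119.7
```

step_arm:
  commands: "0 0 -0.1 0; 0 0 -0.2 0; 0 0 -0.3 0; 0 0 -0.3 0; 0 0 -0.3 0; 0 0 -0.3 0"

```text
t: 25.55
eef_pos: [0.5423, 0.2109, 0.3194]
tcp_rot: [-0.0, 0.0, 1.0, -0.0]
wrist_force: [-0.1, -1.1, -2.3]
width: 0.0625
finger_force: 119.8
```

```bash
python3 - <<'E'
from h import *
snap('side','s6.png');snap('scene','c6.png');o=env.get_obs();print(o['t'],o['eef_pos'],o['wrist_force'],o['finger_force'])
a=cv2.imread('pics/s6.png')[40:260,190:390]; b=cv2.imread('pics/c6.png')[60:280,210:410]
c=cv2.resize(np.hstack([a,b]),None,fx=2,fy=2,interpolation=cv2.INTER_CUBIC)
# overlay: predicted board outline for 45 deg
t=o['eef_pos']; A=np.array([t[0],t[1],t[2]-.005])
for th,col in [(35,(0,0,255)),(45,(255,0,255)),(55,(0,255,255))]:
    T=np.radians(th); dn=np.array([-np.sin(T),0,-np.cos(T)])
    P=np.array([A+dn*.103+[0,.055,0],A+dn*.103-[0,.055,0],A+dn*.02-[0,.055,0]])
    for n,off,o0 in [('side',(190,40),0),('scene',(210,60),400)]:
        q=(proj(env.camera_params(n),P)-off)*2+[o0,0]; cv2.polylines(c,[q.astype(np.int32)],False,col,1)
cv2.imwrite('pics/m6.png',c)
E
```

```text
25.65 [0.54236728 0.21094712 0.31942223] [ 0.10579895 -0.10884005 -0.57746758] 119.78428244590759
```

View pics/m6.png

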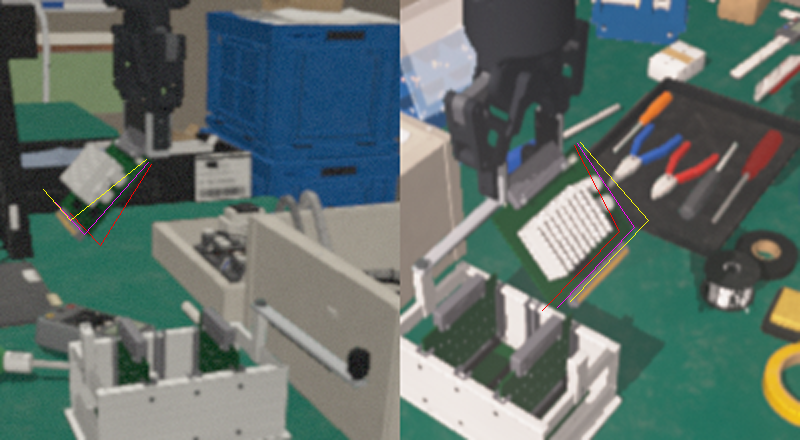

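The card is held near 45°: the magenta 45° outline matches it best. It sits well above the rack and the other two cards are seated. I'll check for droop, then hand in.

step_arm:
  commands: "0 0 0 0;0 0 0 0;0 0 0 0;0 0 0 0;0 0 0 0;0 0 0 0;0 0 0 0;0 0 0 0;0 0 0 0;0 0 0 0;0 0 0 0;0 0 0 0"

```text
t: 27.15
eef_pos: [0.5425, 0.211, 0.3198]
tcp_rot: [0.0, -0.0, 1.0, 0.0]
wrist_force: [0.1, -0.5, -1.1]
width: 0.0623
finger_force: 119.8
```

```bash
python3 - <<'E'
from h import *
for n,f,y,x in [('side','s',(80,170),(205,275)),('scene','c',(110,230),(240,340))]:
    snap(n,f+'7.png')
    g=lambda k:cv2.cvtColor(cv2.imread(f'pics/{f}{k}.png'),cv2.COLOR_BGR2GRAY)[y[0]:y[1],x[0]:x[1]].astype(np.float32)
    print(cv2.phaseCorrelate(g(6),g(7)), np.abs(g(6)-g(7)).mean())
print(env.get_obs()['eef_pos'])
E
```

```text
((0.12538669810877678, -0.17548771650746176), 1.0718448100266633) 3.3690476
((-0.0359523636397725, -0.0888417799014718), 1.0114184052149455) 1.7639166
[0.54252879 0.21103422 0.31986382]
```

Stable.

```bash
python3 -c "
from plant import env
print(env.job_done())"
```

```text
the job is handed in; nothing more can be done
None
```

I swung the bar aside, drew the heat-sink card out of the middle slot, and handed in with it held still above the rack, component side up at about 45° (judged from camera overlays); the other two cards are still seated.

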